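# Put the acrylic paints back in their rack

### The arm

A 7-joint arm with a two-finger parallel gripper is mounted at the origin on the work surface. World frame = base frame: x ahead of the robot, y to its left, z up, the work surface at z = 0. Lengths are in m, angles in rad, forces in N, time in s.
With the tool pointing down it reaches from about 0.425 to 0.825 m from the base axis. Payload 3.6 kg.
Tool frame: the origin (TCP) lies at the very end of the fingers, on their centre line; the grasp point (between the pads) lies 19 mm behind it; z points along the fingers, y is the line along which they close (so a half turn about z gives the same grasp; the last joint's range is limited). The gripper opens to 93 mm and grips with 3 to 60 N. Pads are 15 mm wide; open, the fingers measure 128 mm over their backs; the gripper's body (75 mm by 188 mm) begins 65 mm behind the grasp point.
Start: joints at [-1.157, 0.615, -0.013, 1.423, 0.008, 1.103, -0.04], TCP at [0.277, 0.588, 0.219] pointing down, gripper open.
Joint ranges: [-3.12, 3.12], [-0.3, 2.06], [-1.34, 1.32], [0.26, 2.42], [-1.36, 4.5], [0.01, 1.98], [-2.84, 2.84]. Speed limits (rad/s): [2.79, 2.79, 3.14, 3.14, 3.14, 3.14, 3.14].

### API

Orientations are given as a rotation vector (axis times angle).
In Python, from rig import bot gives the robot as it stands.
- The arm moves only by the tool send_rows, never from a script. Its arguments are lists of equal length, an entry for each row: "jaw": the opening, from 0 (shut) to 1 (fully open); "translation": the shift along the tool's x, y, z normalised to -1 to 1, where 1 is 0.5 m, a list of three; "yaw": the turn about the tool's z normalised to -1 to 1, where 1 is 0.5 rad. A call has 1 to 5 rows; each row is the pose to reach, as a shift and turn from the pose commanded when the call began, along the tool's axes at that moment; what a row does not reach only later rows make up. A row lasts 1/12 s, in which the tool goes at most 41.7 mm and 7.16 degrees, less where a joint would pass 70% of its speed; a pose out of reach is approached as far as the arm can. A call with a number of a shift or a turn outside -1 to 1 is refused whole. A call with a gripper value outside its range is refused whole. The fingers move at their own pace and stop on an object; the grip force is fixed at half the most. Time passes only in rows, so rows that repeat a pose let the fingers close. It gives the time, the measured TCP pose, the force, the opening and the grip force at its end, in the units of the state.
- bot.observe(): the state, without advancing time (a new reading comes with each control period).
- bot.snapshot(name): name is "side" or "top"; returns a dict with "pixels" (420x560x3 uint8, red, green, blue), "camera_matrix" (3x3 intrinsics, pixels), "k1" (the pictures are not rectified: a ray, as slopes to the right and down, at radius r is drawn at 1 + k1 r^2 times it, then the intrinsics apply), "xyz" and "rotation" of the camera in the world. Camera axes: x right, y down, z forward; pixel columns grow to the right and rows downward; lengths in m; the calibration is good to about 2 mm. A picture is of the moment at which its call begins. There is no depth.
- bot.job_done(): hands the job in; it is judged then, once.
The state is a dict: "time": time; "joints": joint angles; "joint_velocities": joint speeds; "joint_efforts": joint torques, N m; "ee_pos": TCP position; "orientation": TCP orientation; "wrist_force": force on the tool from outside, world axes, zero at the start; "ft_torque": the same for the moment, N m; "opening": finger opening in m; "grip_force": force on a finger pad.
Only numpy, scipy, OpenCV 4.12 (cv2) and the standard library are available. Lean on these libraries where they do the work, as an engineer would, in place of code of your own. Each camera call takes 0.05 s, during which the arm holds its last target. There are 200 camera calls.

### The job

Put the four bottles of acrylic paint (red, yellow, green, blue) away in the wooden rack, each standing upright at the bottom of the well whose painted swatch has its own colour; the blue one has been put back in the yellow one's well, so it has to change over before the yellow can go in. Keep the bottles upright as you carry them, and leave the glue bottle and the black rinse cup standing where they are.

Things in the scene. Friction and masses are not known exactly. Their poses are not given: they have to be found in the camera images.
- paint_red: red bottle of acrylic paint, all red with a white label band: round body 38 mm across and 74 mm high, sloping shoulder, round red cap 24 mm across from 82 to 105 mm above the foot; about 85 g, rigid, closed. Origin: centre of its foot; z up along the bottle. It starts upright on the table (foot at height 0).
- paint_yellow: yellow bottle of acrylic paint, all yellow with a white label band: round body 38 mm across and 74 mm high, sloping shoulder, round yellow cap 24 mm across from 82 to 105 mm above the foot; about 85 g, rigid, closed. Origin: centre of its foot; z up along the bottle. It starts upright on the table (foot at height 0).
- paint_green: green bottle of acrylic paint, all green with a white label band: round body 38 mm across and 74 mm high, sloping shoulder, round green cap 24 mm across from 82 to 105 mm above the foot; about 85 g, rigid, closed. Origin: centre of its foot; z up along the bottle. It starts upright on the table (foot at height 0).
- paint_blue: blue bottle of acrylic paint, all blue with a white label band: round body 38 mm across and 74 mm high, sloping shoulder, round blue cap 24 mm across from 82 to 105 mm above the foot; about 85 g, rigid, closed. Origin: centre of its foot; z up along the bottle. It starts misplaced in the well with the yellow swatch, foot on the well's floor.
- bay_red: fixed rack block with red swatch, 78 x 78 x 40 mm; one round well from above, 54 mm wide, 32 deep: floor 8 mm above the origin. Origin: centre of the block's underside (10 mm above the table), under the well's centre; z up; x level, away from the swatch on its 30 mm front step. The 4 blocks stand 80 mm apart along y, in any order, in a carrier whose rim is 55 mm high.
- bay_yellow: fixed rack block with yellow swatch, 78 x 78 x 40 mm; one round well from above, 54 mm wide, 32 deep: floor 8 mm above the origin. Origin: centre of the block's underside (10 mm above the table), under the well's centre; z up; x level, away from the swatch on its 30 mm front step. The 4 blocks stand 80 mm apart along y, in any order, in a carrier whose rim is 55 mm high.
- bay_green: fixed rack block with green swatch, 78 x 78 x 40 mm; one round well from above, 54 mm wide, 32 deep: floor 8 mm above the origin. Origin: centre of the block's underside (10 mm above the table), under the well's centre; z up; x level, away from the swatch on its 30 mm front step. The 4 blocks stand 80 mm apart along y, in any order, in a carrier whose rim is 55 mm high.
- bay_blue: fixed rack block with blue swatch, 78 x 78 x 40 mm; one round well from above, 54 mm wide, 32 deep: floor 8 mm above the origin. Origin: centre of the block's underside (10 mm above the table), under the well's centre; z up; x level, away from the swatch on its 30 mm front step. The 4 blocks stand 80 mm apart along y, in any order, in a carrier whose rim is 55 mm high.
- glue: white glue bottle with a red nozzle, not to be moved: 55 mm across, round, 150 mm tall, shoulder at 98 mm, loose on the table. Origin: centre of its foot; z up.
- cup: empty black rinse cup, not to be moved: 70 mm across the rim, 80 mm tall, loose on the table. Origin: centre of its foot; z up.

How it is judged:
At the end, for the whole second after the job is handed in: each paint bottle stands in the well of its own colour (foot within 12 mm of the well's axis and no more than 14 mm above the block's underside, that is on the well's floor), within about 8 degrees of upright, at rest; the glue bottle and the cup stand within 30 mm of where they were (horizontal distance between paint_red and bay_red below 0.012 m and z of paint_red in the frame of bay_red below 0.014 m and angle between each of paint_red, paint_yellow, paint_green, paint_blue's own z axis and vertical below 0.15 rad and linear speed of each of paint_red, paint_yellow, paint_green, paint_blue below 0.02 m/s and horizontal distance between paint_yellow and bay_yellow below 0.012 m and z of paint_yellow in the frame of bay_yellow below 0.014 m and horizontal distance between paint_green and bay_green below 0.012 m and z of paint_green in the frame of bay_green below 0.014 m and horizontal distance between paint_blue and bay_blue below 0.012 m and z of paint_blue in the frame of bay_blue below 0.014 m and distance of each of glue, cup from where it was at the start of the episode below 0.03 m and angle between each of glue, cup's own z axis and vertical below 0.2 rad); the robot touches nothing.
It fails at once if a paint bottle is tipped over by more than 40 degrees (angle between any of paint_red, paint_yellow, paint_green, paint_blue's own z axis and vertical above 0.7 rad).
It fails at once if the glue bottle or the rinse cup is pushed more than 30 mm away or knocked over (distance of any of glue, cup from where it was at the start of the episode above 0.03 m or angle between any of glue, cup's own z axis and vertical above 0.5 rad).
It also fails if it takes over 115 s, if anything falls off the work surface, if the arm or the gripper's body presses on something with over 40 N, if the wrist force passes 120 N, or if a joint passes its speed limit or range.

## Working session

There is one attempt and no reset: what is moved stays moved. The work goes in short steps, Python scripts to look and compute and a tool call to move; the robot and the scene stay as the last step left them, time stands still between calls to the robot, and variables do not carry over. Pictures are saved under pics/ and viewed, at most 14 in all, crops included, and the job is handed in when it is done.

Besides the shell and the picture viewer there is one more tool, called after ">>>" as a command line: name --pt "numbers of a row" for each row, then --argument value for the rest. send_rows: Moves the arm, as the interface text tells. Scaled input: -1 to 1 covers 0.5 m each way for a shift and 0.5 rad each way for a turn. Its arguments: {"type":"object","properties":{"jaw":{"type":"array","items":{"type":"number"}},"translation":{"type":"array","items":{"type":"array","items":{"type":"number"}}},"yaw":{"type":"array","items":{"type":"number"}}},"required":["jaw","translation","yaw"]}

```bash
ls; mkdir -p pics; python3 - <<'E'
from rig import bot
import cv2,pickle
s=bot.observe()
print({k:s[k] for k in('time','ee_pos','orientation','opening','joints')})
d={}
for n in('side','top'):
    p=bot.snapshot(n); d[n]=p
    cv2.imwrite(f'pics/{n}0.png',p['pixels'][...,::-1])
    print(n,p['camera_matrix'],p['k1'],p['xyz'],p['rotation'])
pickle.dump(d,open('s0.pkl','wb'))
E
```

```text
pics
{'time': 0.0, 'ee_pos': array([0.27699443, 0.58715851, 0.21749479]), 'orientation': array([-0.68660029, -3.06513869,  0.00387626]), 'opening': 0.09331942713149752, 'joints': array([-1.15650952,  0.61589771, -0.01259439,  1.42490009,  0.00811224,
        1.10336208, -0.04039788])}
side [[437.87586071   0.         278.19866944]
 [  0.         437.87586071 203.57685   ]
 [  0.           0.           1.        ]] -0.017328718939961265 [ 0.33205217 -0.71205558  0.72968165] [-2.31403403  0.32466586 -0.15346701]
top [[523.90758011   0.         287.74032866]
 [  0.         523.90758011 223.59143977]
 [  0.           0.           1.        ]] -0.1919432987971564 [4.33342018e-01 5.30511705e-04 1.25494589e+00] [-2.18638758  2.1738432  -0.12921122]
```

View pics/side0.png

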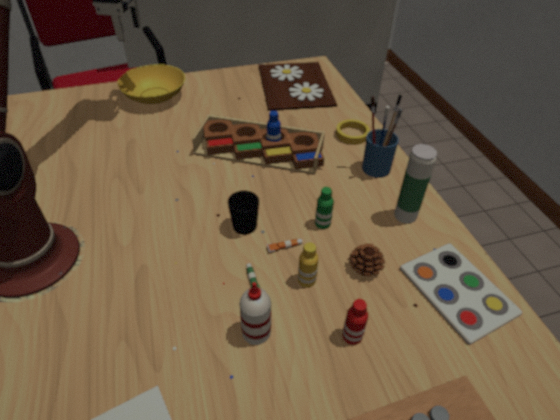

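View pics/top0.png

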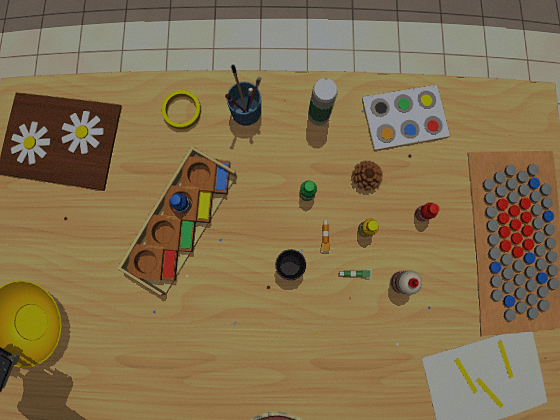

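The side view shows red at (356,320), yellow (308,265), green (325,208) and blue in the rack at (274,125). Swatches run red, green, yellow, blue along the rack. In the top view the caps are at about (429,211), (370,228), (308,188) and (179,202), and the wells at (147,264), (163,234), (180,203) and (200,173). The cup is at (291,264) and the glue at (407,282).

```bash
cat > h.py <<'E'
import numpy as np,cv2
from scipy.spatial.transform import Rotation as R
def ray(p,uv):
    K=np.array(p['camera_matrix']);k=p['k1']
    d=np.array([(uv[0]-K[0,2])/K[0,0],(uv[1]-K[1,2])/K[1,1]]);u=d.copy()
    for _ in range(30): u=d/(1+k*(u@u))
    return np.array(p['xyz']),R.from_rotvec(p['rotation']).apply([*u,1])
def plane(p,uv,z):
    o,d=ray(p,uv); return o+d*(z-o[2])/d[2]
def tri(p,a,q,b):
    o,d=ray(p,a);O,D=ray(q,b)
    t=np.linalg.lstsq(np.c_[d,-D],O-o,rcond=None)[0]
    x,y=o+t[0]*d,O+t[1]*D
    return (x+y)/2,np.linalg.norm(x-y)
def proj(p,X):
    c=R.from_rotvec(p['rotation']).inv().apply(np.array(X)-p['xyz']);u=c[:2]/c[2];u=u*(1+p['k1']*(u@u))
    K=np.array(p['camera_matrix']);return np.array([K[0,0]*u[0]+K[0,2],K[1,1]*u[1]+K[1,2]])
HUE={'red':[(0,5),(172,180)],'yellow':[(22,32)],'green':[(60,85)],'blue':[(105,125)]}
def blobs(p,col,amin=25):
    h=cv2.cvtColor(p['pixels'],cv2.COLOR_RGB2HSV)
    m=0
    for a,b in HUE[col]: m=m|cv2.inRange(h,(a,140 if col!='yellow' else 165,50),(b,255,255))
    n,l,st,c=cv2.connectedComponentsWithStats(m)
    return [(tuple(c[i].round(1)),tuple(st[i])) for i in range(1,n) if st[i][4]>=amin],l
E
python3 - <<'E'
import pickle
from h import *
d=pickle.load(open('s0.pkl','rb'))
for n in d:
  for c in HUE: print(n,c,[(tuple(map(float,a)),tuple(map(int,b))) for a,b in blobs(d[n],c)[0] if b[4]<1500])
T=d['top']['pixels'];S=d['side']['pixels']
def crop(I,x,y,w,h,s): return cv2.resize(I[y:y+h,x:x+w],None,fx=s,fy=s,interpolation=cv2.INTER_CUBIC)
a=crop(T,115,145,130,150,3)        #390x450
tiles=[crop(T,x-16,y-16,32,32,4) for x,y in((429,211),(370,228),(308,188))]
tiles2=[crop(S,x-16,y-24,32,48,4) for x,y in((356,320),(308,265),(325,208))]
b=np.hstack(tiles);c=np.hstack(tiles2); b=np.vstack([b,c])
H=np.zeros((450,390+b.shape[1],3),np.uint8);H[:,:390]=a;H[:b.shape[0],390:]=b
H=cv2.convertScaleAbs(H,alpha=1.6)
cv2.imwrite('pics/m.png',H[...,::-1]);print(H.shape)
E
```

```text
side red [((90.2, 76.7), (52, 64, 79, 25, 972)), ((220.3, 141.3), (208, 137, 26, 9, 164)), ((43.5, 264.0), (0, 225, 78, 71, 941)), ((254.2, 292.0), (249, 283, 11, 17, 126)), ((356.9, 315.8), (346, 299, 22, 33, 502)), ((467.8, 317.4), (460, 311, 16, 14, 162)), ((255.7, 324.4), (243, 319, 26, 9, 54)), ((254.2, 336.3), (246, 334, 16, 5, 26)), ((349.2, 340.9), (343, 336, 15, 8, 32))]
side yellow [((169.8, 92.4), (159, 85, 21, 17, 57)), ((136.2, 96.1), (122, 89, 31, 14, 73)), ((361.9, 126.1), (357, 122, 10, 10, 28)), ((343.5, 135.9), (337, 131, 17, 9, 32)), ((306.8, 253.0), (302, 249, 11, 9, 26))]
side green [((248.9, 146.0), (239, 143, 22, 6, 68)), ((325.5, 199.4), (319, 189, 13, 21, 137)), ((470.9, 280.6), (465, 277, 12, 9, 77))]
side blue [((273.5, 123.0), (268, 110, 12, 25, 179)), ((305.0, 155.5), (297, 153, 17, 7, 85)), ((445.5, 293.8), (439, 289, 14, 11, 122))]
top red [((432.5, 125.4), (427, 120, 12, 12, 102)), ((502.3, 203.8), (498, 199, 10, 11, 92)), ((525.4, 202.9), (521, 198, 10, 11, 88)), ((429.3, 210.5), (420, 203, 19, 17, 211)), ((514.4, 210.4), (510, 205, 10, 12, 94)), ((50
[... 691 characters left out ...]
8), (361, 219, 18, 18, 203)), ((505.1, 359.0), (498, 341, 15, 37, 146)), ((465.6, 375.2), (455, 358, 22, 35, 163)), ((489.4, 392.6), (477, 378, 26, 30, 152))]
top green [((403.4, 103.5), (398, 99, 11, 10, 90)), ((308.3, 188.0), (301, 181, 15, 15, 168)), ((186.1, 234.0), (181, 221, 12, 27, 256))]
top blue [((409.9, 129.3), (405, 124, 11, 11, 98)), ((221.1, 178.3), (216, 166, 11, 24, 195)), ((534.3, 182.5), (530, 178, 10, 10, 81)), ((177.6, 200.9), (170, 193, 16, 17, 194)), ((548.3, 215.5), (544, 211, 10, 10, 83)), ((529.5, 257.6), (525, 253, 10, 10, 87)), ((495.2, 266.9), (490, 262, 11, 11, 95)), ((542.1, 277.4), (538, 273, 10, 10, 81)), ((509.3, 300.8), (505, 296, 10, 11, 89))]
(450, 774, 3)
```

View pics/m.png

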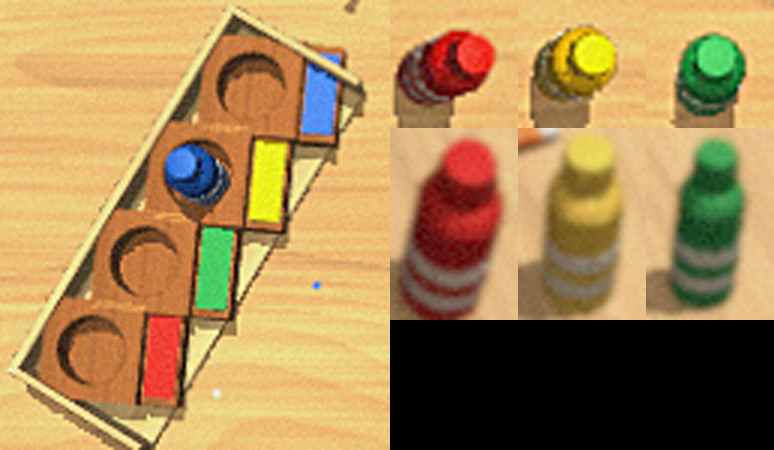

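The montage shows the cap-top discs and the rims of the three empty wells clearly. In montage pixels the wells are near (91,350), (144,260) and (251,85), with the blue cap at (184,162). The caps of red, yellow and green are at (469,56), (592,57) and (714,55). Next I triangulate them.

```bash
python3 - <<'E'
import pickle
from h import *
np.set_printoptions(precision=4,suppress=True)
d=pickle.load(open('s0.pkl','rb'));T,S=d['top'],d['side']
P={'red':((432.7,209),(360,301.2)),'yellow':((372.5,226.2),(310,245.5)),'green':((309,185.7),(326.7,189)),'blue':((176.3,199),(273.3,112))}
for k,(a,b) in P.items():
    X,e=tri(T,a,S,b);print(k,X,round(e,4),'plane .105/.123',plane(T,a,.105 if k!='blue' else .123))
W={'red':((145.3,261.7),(219,128.5)),'green':((163,231.7),(247,132.5)),'yellow':((180.7,202.3),None),'blue':((198.7,173.3),(304,142.5))}
L=[]
for k,(a,b) in W.items():
    w=plane(T,a,.05);L.append(w);print('well',k,w,tri(T,a,S,b) if b else '')
print(np.diff(L,axis=0),np.linalg.norm(np.diff(L,axis=0),axis=1))
for n,a in(('cup',(291,264)),('glue',(413,282.5))):print(n,plane(T,a,.08 if n=='cup' else .15))
# swatch direction
for c,uv in(('red',(168.6,263.4)),('green',(186.1,234)),('yellow',(203.8,205.1))):print(c,plane(T,uv,.04))
s=bot=None
from rig import bot
s=bot.observe();print(R.from_rotvec(s['orientation']).as_matrix())
E
```

```text
red [ 0.5847 -0.3499  0.1063] 0.0048 plane .105/.123 [ 0.5826 -0.3494  0.105 ]
yellow [ 0.5446 -0.2108  0.1065] 0.0044 plane .105/.123 [ 0.5427 -0.2105  0.105 ]
green [ 0.6332 -0.0692  0.1059] 0.0021 plane .105/.123 [ 0.6323 -0.0689  0.105 ]
blue [0.5973 0.222  0.1282] 0.0002 plane .105/.123 [0.598 0.223 0.123]
well red [0.4616 0.3068 0.05  ] (array([0.464 , 0.3074, 0.0464]), np.float64(0.004523493462477769))
well green [0.5318 0.2666 0.05  ] (array([0.5339, 0.267 , 0.0471]), np.float64(0.0039058203692915136))
well yellow [0.6009 0.2267 0.05  ] 
well blue [0.6697 0.1862 0.05  ] (array([0.672 , 0.1871, 0.0429]), np.float64(0.0018820582113493712))
[[ 0.0701 -0.0402  0.    ]
 [ 0.0691 -0.0399  0.    ]
 [ 0.0688 -0.0406  0.    ]] [0.0808 0.0798 0.0799]
cup [ 0.4588 -0.0302  0.08  ]
glue [ 0.4181 -0.2893  0.15  ]
red [0.4586 0.2538 0.04  ]
green [0.5276 0.2139 0.04  ]
yellow [0.5959 0.1737 0.04  ]
[[-0.9044  0.4266 -0.0009]
 [ 0.4266  0.9044 -0.002 ]
 [-0.     -0.0022 -1.    ]]
```

>>> send_rows --jaw '[0.65,0.65,0.65,0.65,0.65]' --pt "-0.06 -0.026 0" --pt "-0.12 -0.051 0" --pt "-0.18 -0.077 0" --pt "-0.24 -0.102 0" --pt "-0.297 -0.128 0" --yaw '[0,0,0,0,0]'

```text
time: 0.52
ee_pos: [0.3853, 0.4649, 0.2181]
orientation: [-0.687, -3.065, 0.002]
wrist_force: [0.5, -0.3, 0.1]
opening: 0.0641
grip_force: 0.0
```

>>> send_rows --jaw '[0.65,0.65,0.65,0.65,0.65]' --pt "-0.06 -0.026 0" --pt "-0.12 -0.051 0" --pt "-0.18 -0.077 0" --pt "-0.24 -0.102 0" --pt "-0.297 -0.128 0" --yaw '[0,0,0,0,0]'

```text
time: 0.93
ee_pos: [0.4922, 0.3437, 0.2182]
orientation: [-0.687, -3.065, 0.001]
wrist_force: [-0.3, 0.3, 0.3]
opening: 0.0607
grip_force: 0.0
```

>>> send_rows --jaw '[0.65,0.65,0.65,0.65,0.65]' --pt "-0.06 -0.026 0" --pt "-0.12 -0.051 0" --pt "-0.18 -0.077 0" --pt "-0.297 -0.128 0" --pt "-0.297 -0.128 0" --yaw '[0,0,0,0,0]'

```text
time: 1.35
ee_pos: [0.6012, 0.2182, 0.218]
orientation: [0.695, 3.062, -0.006]
wrist_force: [-0.1, -1.3, -0.8]
opening: 0.0601
grip_force: 0.0
```

>>> send_rows --jaw '[0.65,0.65,0.65,0.65,0.65]' --pt "0.005 0.003 0.02" --pt "0.01 0.006 0.08" --pt "0.01 0.006 0.14" --pt "0.01 0.006 0.17" --pt "0.01 0.006 0.17" --yaw '[0,0,0,0,0]'

```text
time: 1.77
ee_pos: [0.5913, 0.2284, 0.1287]
orientation: [-0.683, -3.057, 0.009]
wrist_force: [-0.2, 0.3, -0.4]
opening: 0.0604
grip_force: 0.0
```

```bash
python3 - <<'E'
from rig import bot
import cv2
print(bot.observe()['ee_pos'])
a=bot.snapshot('side')['pixels'][40:190,190:350];b=bot.snapshot('top')['pixels'][130:280,100:260]
cv2.imwrite('pics/g1.png',cv2.convertScaleAbs(cv2.resize(cv2.hconcat([a,b]),None,fx=2.4,fy=2.4),alpha=1.5)[...,::-1])
E
```

```text
[0.59129943 0.22841956 0.12873139]
```

View pics/g1.png

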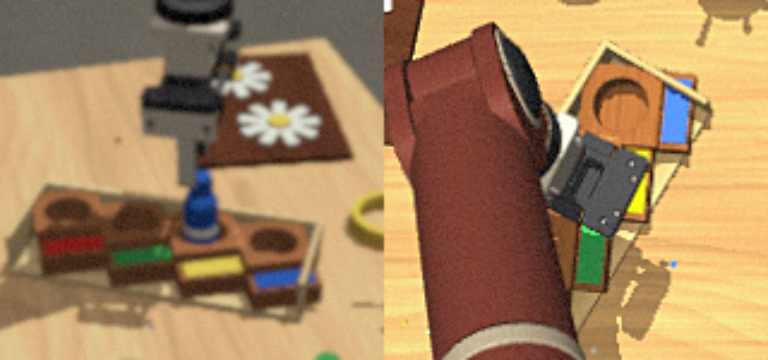

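The side view shows the near fingertip just left of the cap, at crop (187,183) against the cap at (203,178). I'll let it settle, then compare with the projection.

```bash
python3 - <<'E'
from rig import bot
from h import *
for _ in range(4): p=bot.snapshot('side')
s=bot.observe();e=s['ee_pos'];print(e)
M=R.from_rotvec(s['orientation']).as_matrix()
for t in(-.047,-.03,.03): q=proj(p,e+M[:,1]*t); print(t,q,(q-[190,40])*2.4)
q=proj(p,[.598,.2225,.123]);print('cap',(q-[190,40])*2.4)
E
```

```text
[0.59603827 0.22951128 0.13534702]
-0.047 [268.80920169 118.06568837] [189.14208405 187.3576521 ]
-0.03 [269.97733332 114.39416983] [191.94559998 178.5460076 ]
0.03 [273.90012225 102.06684822] [201.3602934  148.96043573]
cap [200.27253172 176.66247658]
```

>>> send_rows --jaw '[0.65,0.65,0.65,0.65,0.65]' --pt "-0.011 -0.01 0" --pt "-0.011 -0.01 0.01" --pt "-0.011 -0.01 0.05" --pt "-0.011 -0.01 0.1" --pt "-0.011 -0.01 0.144" --yaw '[0,0,0,0,0]'

```text
time: 2.48
ee_pos: [0.5984, 0.2215, 0.0611]
orientation: [0.688, 3.064, 0.001]
wrist_force: [0.5, 0.0, -0.9]
opening: 0.0607
grip_force: 0.0
```

>>> send_rows --jaw '[0.65,0.65,0.2,0.2,0.2]' --pt "0 0 0" --pt "0 0 0" --pt "0 0 0" --pt "0 0 0" --pt "0 0 0" --yaw '[0,0,0,0,0]'

```text
time: 2.9
ee_pos: [0.599, 0.2225, 0.0634]
orientation: [0.686, 3.063, 0.003]
wrist_force: [-0.6, 0.7, 0.6]
opening: 0.0449
grip_force: 0.0
```

>>> send_rows --jaw '[0.2,0.2,0.2,0.2,0.2]' --pt "0 0 0" --pt "0 0 0" --pt "0 0 0" --pt "0 0 0" --pt "0 0 0" --yaw '[0,0,0,0,0]'

```text
time: 3.32
ee_pos: [0.5989, 0.2226, 0.0629]
orientation: [0.686, 3.064, 0.002]
wrist_force: [0.2, 0.9, 6.0]
opening: 0.0378
grip_force: 29.8
```

>>> send_rows --jaw '[0.2,0.2,0.2,0.2,0.2]' --pt "0 0 -0.02" --pt "0 0 -0.06" --pt "0 0 -0.11" --pt "0 0 -0.14" --pt "0 0 -0.14" --yaw '[0,0,0,0,0]'

```text
time: 3.73
ee_pos: [0.5998, 0.2226, 0.1353]
orientation: [0.686, 3.06, 0.005]
wrist_force: [0.0, 0.0, -0.3]
opening: 0.0378
grip_force: 29.8
```

>>> send_rows --jaw '[0.2,0.2,0.2,0.2,0.2]' --pt "-0.03 -0.001 0" --pt "-0.08 -0.003 0" --pt "-0.13 -0.004 0" --pt "-0.16 -0.005 0" --pt "-0.16 -0.005 0" --yaw '[0,0,0,0,0]'

```text
time: 4.15
ee_pos: [0.6712, 0.181, 0.1295]
orientation: [0.695, 3.063, -0.007]
wrist_force: [-0.6, -0.4, -0.7]
opening: 0.0377
grip_force: 29.8
```

>>> send_rows --jaw '[0.2,0.2,0.2,0.2,0.2]' --pt "0 0 0" --pt "0 0 0" --pt "0 0 0.01" --pt "0 0 0.03" --pt "0 0 0.03" --yaw '[0,0,0,0,0]'

```text
time: 4.57
ee_pos: [0.6668, 0.1862, 0.114]
orientation: [-0.683, -3.062, 0.003]
wrist_force: [-0.7, -0.4, -2.0]
opening: 0.038
grip_force: 29.8
```

```bash
python3 - <<'E'
from rig import bot
import cv2
for _ in range(3): p=bot.snapshot('side')
s=bot.observe();print(s['ee_pos'],s['opening'],s['wrist_force'])
a=p['pixels'][40:190,190:350];b=bot.snapshot('top')['pixels'][130:280,100:260]
cv2.imwrite('pics/g2.png',cv2.convertScaleAbs(cv2.resize(cv2.hconcat([a,b]),None,fx=2.4,fy=2.4),alpha=1.5)[...,::-1])
E
```

```text
[0.66869135 0.18600749 0.11621395] 0.03733855137338348 [ 0.57365909 -0.20105883 -1.26660968]
```

View pics/g2.png

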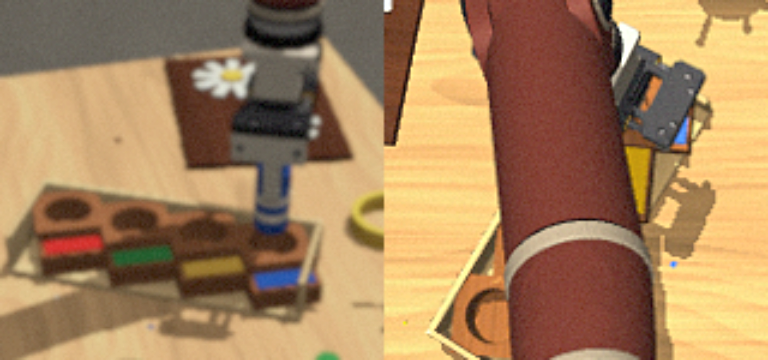

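The blue bottle hangs upright over the blue well (side crop foot at about (270,228)). Now I lower and release it.

>>> send_rows --jaw '[0.2,0.2,0.2,0.2,0.2]' --pt "-0.001 0 0.02" --pt "-0.002 0 0.05" --pt "-0.002 0 0.08" --pt "-0.002 0 0.1" --pt "-0.002 0 0.106" --yaw '[0,0,0,0,0]'

```text
time: 5.18
ee_pos: [0.6694, 0.1854, 0.0622]
orientation: [-0.686, -3.064, 0.001]
wrist_force: [-1.7, -0.1, 8.4]
opening: 0.0376
grip_force: 29.9
```

>>> send_rows --jaw '[0.2,0.2,0.2,0.65,0.65]' --pt "0 0 0" --pt "0 0 0" --pt "0 0 0" --pt "0 0 0" --pt "0 0 0" --yaw '[0,0,0,0,0]'

```text
time: 5.6
ee_pos: [0.6705, 0.1853, 0.0643]
orientation: [0.687, 3.065, 0.001]
wrist_force: [0.2, 0.1, -0.2]
opening: 0.0463
grip_force: 0.0
```

>>> send_rows --jaw '[0.65,0.65,0.65,0.65,0.65]' --pt "0 0 0" --pt "0 0 0" --pt "0 0 0" --pt "0 0 0" --pt "0 0 0" --yaw '[0,0,0,0,0]'

```text
time: 6.02
ee_pos: [0.6701, 0.1853, 0.0636]
orientation: [-0.687, -3.066, 0.0]
wrist_force: [0.0, 0.2, 0.5]
opening: 0.0603
grip_force: 0.0
```

>>> send_rows --jaw '[0.65,0.65,0.65,0.65,0.65]' --pt "0 0 -0.04" --pt "0 0 -0.12" --pt "0 0 -0.2" --pt "0 0 -0.28" --pt "0 0 -0.3" --yaw '[0,0,0,0,0]'

```text
time: 6.43
ee_pos: [0.6737, 0.1863, 0.222]
orientation: [0.684, 3.054, 0.011]
wrist_force: [0.6, -0.4, 1.8]
opening: 0.0607
grip_force: 0.0
```

>>> send_rows --jaw '[0.65,0.65,0.65,0.65,0.65]' --pt "-0.005 -0.04 0" --pt "-0.013 -0.1 0" --pt "-0.02 -0.16 0" --pt "-0.029 -0.22 0" --pt "-0.037 -0.28 0" --yaw '[0,0,0,0,0]'

```text
time: 6.85
ee_pos: [0.6264, 0.0495, 0.2134]
orientation: [-0.686, -3.066, 0.001]
wrist_force: [-0.2, 0.6, -0.5]
opening: 0.0608
grip_force: 0.0
```

>>> send_rows --jaw '[0.65,0.65,0.65,0.65,0.65]' --pt "-0.008 -0.06 0" --pt "-0.016 -0.12 0" --pt "-0.024 -0.18 0" --pt "-0.032 -0.24 0" --pt "-0.04 -0.3 0" --yaw '[0,0,0,0,0]'

```text
time: 7.27
ee_pos: [0.5804, -0.0947, 0.2135]
orientation: [-0.687, -3.065, 0.0]
wrist_force: [0.2, -1.4, -0.2]
opening: 0.0604
grip_force: 0.0
```

>>> send_rows --jaw '[0.65,0.65,0.65,0.65,0.65]' --pt "-0.008 -0.06 0" --pt "-0.016 -0.12 0" --pt "-0.024 -0.18 0" --pt "-0.03 -0.22 0" --pt "-0.032 -0.244 0" --yaw '[0,0,0,0,0]'

```text
time: 7.68
ee_pos: [0.542, -0.2144, 0.2135]
orientation: [-0.694, -3.064, 0.003]
wrist_force: [0.4, -0.6, -0.6]
opening: 0.0602
grip_force: 0.0
```

>>> send_rows --jaw '[0.65,0.65,0.65,0.65,0.65]' --pt "0 0 0.02" --pt "0 0 0.07" --pt "0 0 0.12" --pt "0 0 0.16" --pt "0 0 0.17" --yaw '[0,0,0,0,0]'

```text
time: 8.1
ee_pos: [0.5419, -0.2069, 0.1245]
orientation: [-0.68, -3.059, -0.004]
wrist_force: [-0.8, 1.0, -0.2]
opening: 0.0608
grip_force: 0.0
```

```bash
python3 - <<'E'
from rig import bot
from h import *
for _ in range(5): p=bot.snapshot('side')
s=bot.observe();e=s['ee_pos'];print(e,s['orientation'])
M=R.from_rotvec(s['orientation']).as_matrix()
for t in(-.047,-.03,.03): print(t,(proj(p,e+M[:,1]*t)-[230,80])*3)
a=cv2.resize(p['pixels'][80:260,230:390],None,fx=3,fy=3);cv2.imwrite('pics/g3.png',cv2.convertScaleAbs(a,alpha=1.5)[...,::-1])
E
```

```text
[ 0.54494254 -0.21013811  0.12988271] [6.84577521e-01 3.06331156e+00 9.85568764e-05]
-0.047 [230.50257125 529.67106728]
-0.03 [233.60848967 507.85470304]
0.03 [243.83601927 435.96253763]
```

View pics/g3.png

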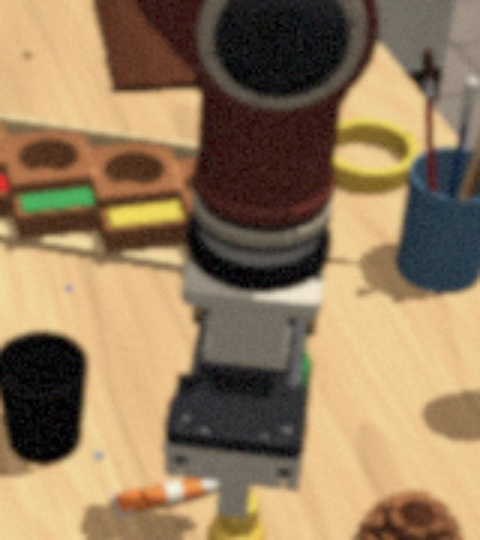

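The finger sits in front of the yellow cap as projected (about (232,510)). Descend and grasp.

>>> send_rows --jaw '[0.65,0.65,0.65,0.65,0.65]' --pt "0.002 0 0.03" --pt "0.002 0 0.08" --pt "0.002 0 0.12" --pt "0.002 0 0.16" --pt "0.002 0 0.17" --yaw '[0,0,0,0,0]'

```text
time: 8.77
ee_pos: [0.5419, -0.2095, 0.0422]
orientation: [-0.686, -3.063, -0.001]
wrist_force: [-0.1, 0.1, -0.9]
opening: 0.0606
grip_force: 0.0
```

>>> send_rows --jaw '[0.65,0.65,0.2,0.2,0.2]' --pt "0 0 0" --pt "0 0 0" --pt "0 0 0" --pt "0 0 0" --pt "0 0 0" --yaw '[0,0,0,0,0]'

```text
time: 9.18
ee_pos: [0.5435, -0.2105, 0.0449]
orientation: [0.686, 3.063, -0.001]
wrist_force: [-0.0, -0.5, 1.2]
opening: 0.0448
grip_force: 0.0
```

>>> send_rows --jaw '[0.2,0.2,0.2,0.2,0.2]' --pt "0 0 0" --pt "0 0 0" --pt "0 0 0" --pt "0 0 0" --pt "0 0 0" --yaw '[0,0,0,0,0]'

```text
time: 9.6
ee_pos: [0.5432, -0.2103, 0.0444]
orientation: [0.687, 3.064, -0.0]
wrist_force: [-0.7, -0.3, 5.7]
opening: 0.038
grip_force: 30.0
```

>>> send_rows --jaw '[0.2,0.2,0.2,0.2,0.2]' --pt "0 0 -0.03" --pt "0 0 -0.1" --pt "0 0 -0.18" --pt "0 0 -0.26" --pt "0 0 -0.34" --yaw '[0,0,0,0,0]'

```text
time: 10.02
ee_pos: [0.5418, -0.2099, 0.2147]
orientation: [-0.686, -3.064, -0.0]
wrist_force: [0.4, -0.2, -1.3]
opening: 0.0377
grip_force: 30.0
```

>>> send_rows --jaw '[0.2,0.2,0.2,0.2,0.2]' --pt "0.013 0.04 0" --pt "0.032 0.1 0" --pt "0.051 0.16 0" --pt "0.07 0.22 0" --pt "0.09 0.28 0" --yaw '[0,0,0,0,0]'

```text
time: 10.43
ee_pos: [0.5612, -0.063, 0.2131]
orientation: [-0.687, -3.064, 0.0]
wrist_force: [0.6, 0.1, -0.9]
opening: 0.0376
grip_force: 30.0
```

>>> send_rows --jaw '[0.2,0.2,0.2,0.2,0.2]' --pt "0.02 0.062 0" --pt "0.04 0.124 0" --pt "0.06 0.186 0" --pt "0.08 0.248 0" --pt "0.1 0.31 0" --yaw '[0,0,0,0,0]'

```text
time: 10.85
ee_pos: [0.5821, 0.0986, 0.2129]
orientation: [-0.686, -3.064, 0.001]
wrist_force: [0.5, -0.9, -0.4]
opening: 0.0375
grip_force: 30.0
```

>>> send_rows --jaw '[0.2,0.2,0.2,0.2,0.2]' --pt "0.02 0.062 0" --pt "0.04 0.124 0" --pt "0.06 0.186 0" --pt "0.072 0.23 0" --pt "0.079 0.249 0" --yaw '[0,0,0,0,0]'

```text
time: 11.27
ee_pos: [0.5988, 0.2319, 0.2124]
orientation: [-0.677, -3.065, -0.003]
wrist_force: [-0.1, 0.6, -1.5]
opening: 0.0377
grip_force: 30.0
```

>>> send_rows --jaw '[0.2,0.2,0.2,0.2,0.2]' --pt "0 0 0" --pt "0 0 0.05" --pt "0 0 0.11" --pt "0 0 0.17" --pt "0 0 0.2" --yaw '[0,0,0,0,0]'

```text
time: 11.68
ee_pos: [0.5981, 0.222, 0.1099]
orientation: [-0.691, -3.06, 0.01]
wrist_force: [0.0, -0.5, -0.3]
opening: 0.0376
grip_force: 30.0
```

```bash
python3 - <<'E'
from rig import bot
from h import *
for _ in range(5): p=bot.snapshot('side')
s=bot.observe();e=s['ee_pos'];print(e,s['orientation'],s['opening'])
a=cv2.resize(p['pixels'][40:190,190:350],None,fx=3,fy=3);cv2.imwrite('pics/g4.png',cv2.convertScaleAbs(a,alpha=1.5)[...,::-1])
E
```

```text
[0.60133688 0.22530439 0.11509675] [6.89220820e-01 3.06254627e+00 6.99112963e-04] 0.03744178123917404
```

View pics/g4.png

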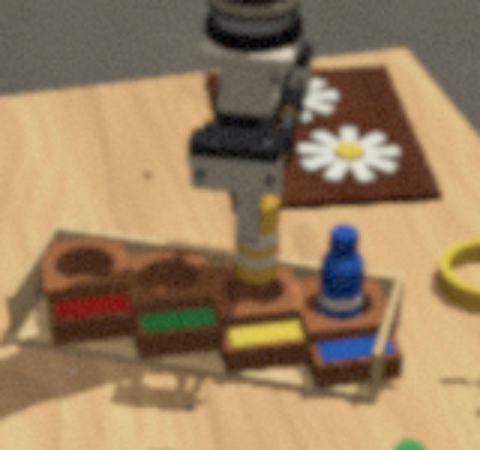

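Blue stands upright in the blue well (side crop (343,270)). Yellow hangs over the yellow well at (255,275). Lower, release and lift.

>>> send_rows --jaw '[0.2,0.2,0.2,0.2,0.2]' --pt "0 0.001 0.02" --pt "0 0.001 0.05" --pt "0 0.001 0.08" --pt "0 0.001 0.098" --pt "0 0.001 0.103" --yaw '[0,0,0,0,0]'

```text
time: 12.35
ee_pos: [0.5998, 0.2264, 0.0621]
orientation: [-0.687, -3.064, 0.003]
wrist_force: [-2.6, -1.7, 10.8]
opening: 0.0377
grip_force: 30.0
```

>>> send_rows --jaw '[0.2,0.2,0.2,0.65,0.65]' --pt "0 0 0" --pt "0 0 0" --pt "0 0 0" --pt "0 0 0" --pt "0 0 0" --yaw '[0,0,0,0,0]'

```text
time: 12.77
ee_pos: [0.6006, 0.2273, 0.0626]
orientation: [0.686, 3.065, 0.001]
wrist_force: [0.5, -0.3, 0.6]
opening: 0.0467
grip_force: 0.0
```

>>> send_rows --jaw '[0.65,0.65,0.65,0.65,0.65]' --pt "0 0 0" --pt "0 0 0" --pt "0 0 0" --pt "0 0 0" --pt "0 0 0" --yaw '[0,0,0,0,0]'

```text
time: 13.18
ee_pos: [0.6003, 0.2271, 0.0621]
orientation: [-0.687, -3.066, 0.0]
wrist_force: [-0.1, -0.1, 0.4]
opening: 0.0603
grip_force: 0.0
```

>>> send_rows --jaw '[0.65,0.65,0.65,0.65,0.65]' --pt "0 0 -0.04" --pt "0 0 -0.12" --pt "0 0 -0.2" --pt "0 0 -0.28" --pt "0 0 -0.3" --yaw '[0,0,0,0,0]'

```text
time: 13.6
ee_pos: [0.6038, 0.2285, 0.2198]
orientation: [0.685, 3.055, 0.012]
wrist_force: [1.0, 0.7, 0.5]
opening: 0.0605
grip_force: 0.0
```

>>> send_rows --jaw '[0.65,0.65,0.65,0.65,0.65]' --pt "-0.02 -0.033 0" --pt "-0.05 -0.081 0" --pt "-0.08 -0.13 0" --pt "-0.115 -0.188 0" --pt "-0.15 -0.245 0" --yaw '[0,0,0,0,0]'

```text
time: 14.02
ee_pos: [0.6156, 0.0833, 0.2119]
orientation: [-0.685, -3.066, 0.0]
wrist_force: [-0.5, 0.7, -0.0]
opening: 0.0607
grip_force: 0.0
```

>>> send_rows --jaw '[0.65,0.65,0.65,0.65,0.65]' --pt "-0.035 -0.057 0" --pt "-0.07 -0.114 0" --pt "-0.105 -0.171 0" --pt "-0.14 -0.23 0" --pt "-0.161 -0.263 0" --yaw '[0,0,0,0,0]'

```text
time: 14.43
ee_pos: [0.632, -0.075, 0.2118]
orientation: [0.695, 3.064, -0.006]
wrist_force: [-1.2, -1.9, -0.9]
opening: 0.0607
grip_force: 0.0
```

>>> send_rows --jaw '[0.65,0.65,0.65,0.65,0.65]' --pt "0 0 0" --pt "0 0 0.05" --pt "0 0 0.11" --pt "0 0 0.16" --pt "0 0 0.17" --yaw '[0,0,0,0,0]'

```text
time: 14.85
ee_pos: [0.6291, -0.0671, 0.1223]
orientation: [-0.682, -3.057, 0.0]
wrist_force: [-0.9, 0.1, -1.1]
opening: 0.0605
grip_force: 0.0
```

>>> send_rows --jaw '[0.65,0.65,0.65,0.65,0.65]' --pt "0 0 0" --pt "0 0 0" --pt "0 0 0" --pt "0 0 0" --pt "0 0 0" --yaw '[0,0,0,0,0]'

```text
time: 15.27
ee_pos: [0.6335, -0.069, 0.1287]
orientation: [0.686, 3.063, 0.001]
wrist_force: [-0.7, -0.5, -0.9]
opening: 0.0605
grip_force: 0.0
```

>>> send_rows --jaw '[0.65,0.65,0.65,0.65,0.65]' --pt "0 0 0.03" --pt "0 0 0.08" --pt "0 0 0.12" --pt "0 0 0.16" --pt "0 0 0.167" --yaw '[0,0,0,0,0]'

```text
time: 15.68
ee_pos: [0.6304, -0.0687, 0.0409]
orientation: [-0.686, -3.06, 0.001]
wrist_force: [0.2, 0.6, -0.0]
opening: 0.0602
grip_force: 0.0
```

>>> send_rows --jaw '[0.65,0.65,0.2,0.2,0.2]' --pt "0 0 0" --pt "0 0 0" --pt "0 0 0" --pt "0 0 0" --pt "0 0 0" --yaw '[0,0,0,0,0]'

```text
time: 16.1
ee_pos: [0.6333, -0.0691, 0.045]
orientation: [0.686, 3.063, 0.0]
wrist_force: [0.5, 0.0, -0.7]
opening: 0.0453
grip_force: 0.0
```

>>> send_rows --jaw '[0.2,0.2,0.2,0.2,0.2]' --pt "0 0 0" --pt "0 0 0" --pt "0 0 0" --pt "0 0 0" --pt "0 0 0" --yaw '[0,0,0,0,0]'

```text
time: 16.52
ee_pos: [0.633, -0.0691, 0.0444]
orientation: [0.687, 3.064, 0.0]
wrist_force: [-1.3, -0.5, 4.4]
opening: 0.0375
grip_force: 29.9
```

>>> send_rows --jaw '[0.2,0.2,0.2,0.2,0.2]' --pt "0 0 -0.03" --pt "0 0 -0.1" --pt "0 0 -0.18" --pt "0 0 -0.26" --pt "0 0 -0.34" --yaw '[0,0,0,0,0]'

```text
time: 16.93
ee_pos: [0.6316, -0.0688, 0.2144]
orientation: [-0.686, -3.063, 0.0]
wrist_force: [1.8, -0.6, -1.3]
opening: 0.0379
grip_force: 29.9
```

>>> send_rows --jaw '[0.2,0.2,0.2,0.2,0.2]' --pt "0.02 0.022 0" --pt "0.05 0.055 0" --pt "0.08 0.089 0" --pt "0.12 0.133 0" --pt "0.16 0.177 0" --yaw '[0,0,0,0,0]'

```text
time: 17.35
ee_pos: [0.5969, 0.0458, 0.2126]
orientation: [-0.689, -3.064, 0.001]
wrist_force: [1.3, 0.2, -1.1]
opening: 0.0379
grip_force: 29.9
```

>>> send_rows --jaw '[0.2,0.2,0.2,0.2,0.2]' --pt "0.035 0.039 0" --pt "0.07 0.078 0" --pt "0.105 0.116 0" --pt "0.14 0.155 0" --pt "0.175 0.194 0" --yaw '[0,0,0,0,0]'

```text
time: 17.77
ee_pos: [0.5589, 0.1714, 0.2126]
orientation: [-0.686, -3.064, 0.001]
wrist_force: [-0.4, -0.9, -0.4]
opening: 0.0375
grip_force: 29.9
```

>>> send_rows --jaw '[0.2,0.2,0.2,0.2,0.2]' --pt "0.035 0.039 0" --pt "0.07 0.078 0" --pt "0.1 0.11 0" --pt "0.125 0.14 0" --pt "0.135 0.15 0" --yaw '[0,0,0,0,0]'

```text
time: 18.18
ee_pos: [0.5287, 0.2712, 0.2125]
orientation: [-0.677, -3.065, -0.002]
wrist_force: [-0.4, 1.0, -1.2]
opening: 0.0373
grip_force: 29.9
```

>>> send_rows --jaw '[0.2,0.2,0.2,0.2,0.2]' --pt "0 0 0" --pt "0 0 0.05" --pt "0 0 0.11" --pt "0 0 0.17" --pt "0 0 0.2" --yaw '[0,0,0,0,0]'

```text
time: 18.6
ee_pos: [0.5299, 0.2631, 0.11]
orientation: [-0.69, -3.061, 0.009]
wrist_force: [0.1, -0.1, -0.9]
opening: 0.0373
grip_force: 29.9
```

>>> send_rows --jaw '[0.2,0.2,0.2,0.2,0.2]' --pt "0 0 0" --pt "0 0 0" --pt "0 0 0" --pt "0 0 0" --pt "0 0 0" --yaw '[0,0,0,0,0]'

```text
time: 19.02
ee_pos: [0.5322, 0.267, 0.1152]
orientation: [0.687, 3.063, 0.003]
wrist_force: [0.4, 0.7, 0.1]
opening: 0.0377
grip_force: 29.9
```

```bash
python3 - <<'E'
from rig import bot
from h import *
p=bot.snapshot('side')
a=cv2.resize(p['pixels'][40:190,190:350],None,fx=3,fy=3);cv2.imwrite('pics/g5.png',cv2.convertScaleAbs(a,alpha=1.5)[...,::-1])
E
```

```text
(no output)
```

View pics/g5.png

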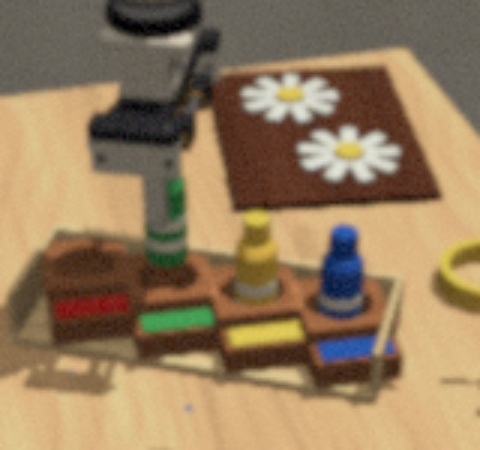

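Yellow and blue stand seated at (257,258) and (343,272). Green hangs over its own well at (167,260). Lower and release.

>>> send_rows --jaw '[0.2,0.2,0.2,0.2,0.2]' --pt "0 0 0.02" --pt "0 0 0.05" --pt "0 0 0.08" --pt "0 0 0.098" --pt "0 0 0.103" --yaw '[0,0,0,0,0]'

```text
time: 19.48
ee_pos: [0.5299, 0.2659, 0.0616]
orientation: [-0.686, -3.063, 0.005]
wrist_force: [-4.6, -2.9, 16.3]
opening: 0.0377
grip_force: 30.0
```

>>> send_rows --jaw '[0.2,0.2,0.2,0.65,0.65]' --pt "0 0 0" --pt "0 0 0" --pt "0 0 0" --pt "0 0 0" --pt "0 0 0" --yaw '[0,0,0,0,0]'

```text
time: 19.9
ee_pos: [0.5314, 0.2671, 0.0623]
orientation: [0.687, 3.065, 0.001]
wrist_force: [-0.5, -0.1, -0.8]
opening: 0.0464
grip_force: 0.0
```

>>> send_rows --jaw '[0.65,0.65,0.65,0.65,0.65]' --pt "0 0 0" --pt "0 0 0" --pt "0 0 0" --pt "0 0 0" --pt "0 0 0" --yaw '[0,0,0,0,0]'

```text
time: 20.32
ee_pos: [0.5312, 0.2669, 0.0622]
orientation: [0.687, 3.066, 0.0]
wrist_force: [0.6, -0.9, -0.3]
opening: 0.0606
grip_force: 0.0
```

>>> send_rows --jaw '[0.65,0.65,0.65,0.65,0.65]' --pt "0 0 -0.04" --pt "0 0 -0.12" --pt "0 0 -0.2" --pt "0 0 -0.28" --pt "0 0 -0.3" --yaw '[0,0,0,0,0]'

```text
time: 20.73
ee_pos: [0.5344, 0.2686, 0.2193]
orientation: [0.685, 3.056, 0.013]
wrist_force: [0.8, 0.7, 0.1]
opening: 0.0604
grip_force: 0.0
```

>>> send_rows --jaw '[0.65,0.65,0.65,0.65,0.65]' --pt "-0.02 -0.035 0" --pt "-0.05 -0.086 0" --pt "-0.08 -0.138 0" --pt "-0.115 -0.199 0" --pt "-0.15 -0.259 0" --yaw '[0,0,0,0,0]'

```text
time: 21.15
ee_pos: [0.5434, 0.1167, 0.212]
orientation: [-0.685, -3.066, 0.0]
wrist_force: [0.9, 0.7, -0.1]
opening: 0.0603
grip_force: 0.0
```

>>> send_rows --jaw '[0.65,0.65,0.65,0.65,0.65]' --pt "-0.032 -0.055 0" --pt "-0.064 -0.11 0" --pt "-0.096 -0.166 0" --pt "-0.128 -0.221 0" --pt "-0.16 -0.276 0" --yaw '[0,0,0,0,0]'

```text
time: 21.57
ee_pos: [0.5569, -0.0428, 0.212]
orientation: [-0.687, -3.065, 0.0]
wrist_force: [0.6, 0.8, 0.5]
opening: 0.0601
grip_force: 0.0
```

>>> send_rows --jaw '[0.65,0.65,0.65,0.65,0.65]' --pt "-0.032 -0.055 0" --pt "-0.064 -0.11 0" --pt "-0.096 -0.166 0" --pt "-0.128 -0.221 0" --pt "-0.16 -0.276 0" --yaw '[0,0,0,0,0]'

```text
time: 21.98
ee_pos: [0.5704, -0.2017, 0.2119]
orientation: [-0.687, -3.065, -0.0]
wrist_force: [0.6, 0.4, -0.2]
opening: 0.0606
grip_force: 0.0
```

>>> send_rows --jaw '[0.65,0.65,0.65,0.65,0.65]' --pt "-0.032 -0.055 0" --pt "-0.064 -0.11 0" --pt "-0.096 -0.166 0" --pt "-0.128 -0.221 0" --pt "-0.151 -0.26 0" --yaw '[0,0,0,0,0]'

```text
time: 22.4
ee_pos: [0.5823, -0.3538, 0.2115]
orientation: [-0.691, -3.064, 0.003]
wrist_force: [0.3, -0.2, -0.4]
opening: 0.0604
grip_force: 0.0
```

>>> send_rows --jaw '[0.65,0.65,0.65,0.65,0.65]' --pt "0 0 0" --pt "0 0 0.05" --pt "0 0 0.11" --pt "0 0 0.16" --pt "0 0 0.17" --yaw '[0,0,0,0,0]'

```text
time: 22.82
ee_pos: [0.5806, -0.3469, 0.1218]
orientation: [-0.683, -3.056, -0.006]
wrist_force: [-1.0, 0.7, -0.6]
opening: 0.0603
grip_force: 0.0
```

>>> send_rows --jaw '[0.65,0.65,0.65,0.65,0.65]' --pt "0 0 0" --pt "0 0 0" --pt "0 0 0" --pt "0 0 0" --pt "0 0 0" --yaw '[0,0,0,0,0]'

```text
time: 23.23
ee_pos: [0.5843, -0.3503, 0.1289]
orientation: [0.686, 3.063, -0.001]
wrist_force: [-0.1, 0.7, -0.0]
opening: 0.0602
grip_force: 0.0
```

>>> send_rows --jaw '[0.65,0.65,0.65,0.65,0.65]' --pt "0 0 0.03" --pt "0 0 0.08" --pt "0 0 0.12" --pt "0 0 0.16" --pt "0 0 0.167" --yaw '[0,0,0,0,0]'

```text
time: 23.65
ee_pos: [0.5815, -0.3487, 0.0407]
orientation: [-0.686, -3.06, -0.003]
wrist_force: [-0.1, 0.0, -0.7]
opening: 0.0603
grip_force: 0.0
```

>>> send_rows --jaw '[0.65,0.65,0.2,0.2,0.2]' --pt "0 0 0" --pt "0 0 0" --pt "0 0 0" --pt "0 0 0" --pt "0 0 0" --yaw '[0,0,0,0,0]'

```text
time: 24.07
ee_pos: [0.5842, -0.3504, 0.0451]
orientation: [0.686, 3.063, -0.001]
wrist_force: [0.1, 0.8, 0.1]
opening: 0.0446
grip_force: 0.0
```

>>> send_rows --jaw '[0.2,0.2,0.2,0.2,0.2]' --pt "0 0 0" --pt "0 0 0" --pt "0 0 0" --pt "0 0 0" --pt "0 0 0" --yaw '[0,0,0,0,0]'

```text
time: 24.48
ee_pos: [0.5839, -0.3505, 0.0445]
orientation: [0.687, 3.064, -0.001]
wrist_force: [0.5, -0.3, 5.1]
opening: 0.0376
grip_force: 29.8
```

>>> send_rows --jaw '[0.2,0.2,0.2,0.2,0.2]' --pt "0 0 -0.03" --pt "0 0 -0.1" --pt "0 0 -0.18" --pt "0 0 -0.26" --pt "0 0 -0.34" --yaw '[0,0,0,0,0]'

```text
time: 24.9
ee_pos: [0.5828, -0.349, 0.2142]
orientation: [-0.686, -3.063, -0.002]
wrist_force: [1.2, -0.7, -0.4]
opening: 0.038
grip_force: 29.8
```

>>> send_rows --jaw '[0.2,0.2,0.2,0.2,0.2]' --pt "0.02 0.028 0" --pt "0.06 0.083 0" --pt "0.1 0.139 0" --pt "0.14 0.194 0" --pt "0.18 0.25 0" --yaw '[0,0,0,0,0]'

```text
time: 25.32
ee_pos: [0.5543, -0.1965, 0.2128]
orientation: [-0.687, -3.064, -0.001]
wrist_force: [0.6, 0.5, -0.5]
opening: 0.0377
grip_force: 29.8
```

>>> send_rows --jaw '[0.2,0.2,0.2,0.2,0.2]' --pt "0.042 0.058 0" --pt "0.084 0.116 0" --pt "0.126 0.175 0" --pt "0.168 0.233 0" --pt "0.21 0.291 0" --yaw '[0,0,0,0,0]'

```text
time: 25.73
ee_pos: [0.5213, -0.0201, 0.213]
orientation: [-0.686, -3.064, -0.0]
wrist_force: [0.9, 0.2, -1.0]
opening: 0.0375
grip_force: 29.8
```

>>> send_rows --jaw '[0.2,0.2,0.2,0.2,0.2]' --pt "0.042 0.058 0" --pt "0.084 0.116 0" --pt "0.126 0.175 0" --pt "0.168 0.233 0" --pt "0.21 0.291 0" --yaw '[0,0,0,0,0]'

```text
time: 26.15
ee_pos: [0.4883, 0.156, 0.2131]
orientation: [-0.686, -3.064, 0.001]
wrist_force: [0.4, -0.3, -0.8]
opening: 0.0378
grip_force: 29.8
```

>>> send_rows --jaw '[0.2,0.2,0.2,0.2,0.2]' --pt "0.042 0.058 0" --pt "0.084 0.116 0" --pt "0.126 0.175 0" --pt "0.165 0.23 0" --pt "0.181 0.252 0" --yaw '[0,0,0,0,0]'

```text
time: 26.57
ee_pos: [0.4583, 0.3132, 0.2129]
orientation: [-0.674, -3.065, -0.004]
wrist_force: [-0.0, 0.4, -0.1]
opening: 0.0381
grip_force: 29.8
```

>>> send_rows --jaw '[0.2,0.2,0.2,0.2,0.2]' --pt "0 0 0" --pt "0 0 0.05" --pt "0 0 0.11" --pt "0 0 0.17" --pt "0 0 0.2" --yaw '[0,0,0,0,0]'

```text
time: 26.98
ee_pos: [0.4605, 0.3026, 0.1102]
orientation: [-0.69, -3.061, 0.01]
wrist_force: [-0.6, 0.3, -0.9]
opening: 0.0379
grip_force: 29.8
```

>>> send_rows --jaw '[0.2,0.2,0.2,0.2,0.2]' --pt "0 0 0" --pt "0 0 0" --pt "0 0 0" --pt "0 0 0" --pt "0 0 0" --yaw '[0,0,0,0,0]'

```text
time: 27.4
ee_pos: [0.4625, 0.3071, 0.1151]
orientation: [0.687, 3.063, 0.003]
wrist_force: [0.4, -0.7, -1.4]
opening: 0.038
grip_force: 29.8
```

After release I lift straight up and then swing away to the side, so the cameras can see the rack.

>>> send_rows --jaw '[0.2,0.2,0.2,0.2,0.2]' --pt "0 0 0.02" --pt "0 0 0.05" --pt "0 0 0.08" --pt "0 0 0.098" --pt "0 0 0.103" --yaw '[0,0,0,0,0]'

```text
time: 27.82
ee_pos: [0.4604, 0.3056, 0.0616]
orientation: [-0.686, -3.063, 0.006]
wrist_force: [-4.1, -4.2, 17.4]
opening: 0.0376
grip_force: 30.0
```

>>> send_rows --jaw '[0.2,0.2,0.2,0.65,0.65]' --pt "0 0 0" --pt "0 0 0" --pt "0 0 0" --pt "0 0 0" --pt "0 0 0" --yaw '[0,0,0,0,0]'

```text
time: 28.23
ee_pos: [0.4618, 0.3071, 0.0623]
orientation: [0.686, 3.065, 0.001]
wrist_force: [0.1, -0.3, -0.9]
opening: 0.0469
grip_force: 0.0
```

>>> send_rows --jaw '[0.65,0.65,0.65,0.65,0.65]' --pt "0 0 0" --pt "0 0 0" --pt "0 0 0" --pt "0 0 0" --pt "0 0 0" --yaw '[0,0,0,0,0]'

```text
time: 28.65
ee_pos: [0.4615, 0.3069, 0.0622]
orientation: [-0.687, -3.066, 0.0]
wrist_force: [-0.2, 0.0, -0.7]
opening: 0.0606
grip_force: 0.0
```

>>> send_rows --jaw '[0.65,0.65,0.65,0.65,0.65]' --pt "0 0 -0.04" --pt "0 0 -0.12" --pt "0 0 -0.2" --pt "0 0 -0.28" --pt "0 0 -0.3" --yaw '[0,0,0,0,0]'

```text
time: 29.07
ee_pos: [0.4645, 0.309, 0.2188]
orientation: [0.685, 3.058, 0.014]
wrist_force: [0.9, -0.3, 0.6]
opening: 0.0606
grip_force: 0.0
```

>>> send_rows --jaw '[0.65,0.65,0.65,0.65,0.65]' --pt "0.04 0.04 0" --pt "0.09 0.09 0" --pt "0.14 0.14 0" --pt "0.19 0.19 0" --pt "0.24 0.24 0" --yaw '[0,0,0,0,0]'

```text
time: 29.48
ee_pos: [0.4034, 0.4678, 0.2119]
orientation: [-0.687, -3.065, 0.001]
wrist_force: [0.5, 0.3, -0.6]
opening: 0.0606
grip_force: 0.0
```

>>> send_rows --jaw '[0.65,0.65,0.65,0.65,0.65]' --pt "0.05 0.05 0" --pt "0.1 0.1 0" --pt "0.15 0.15 0" --pt "0.19 0.19 0" --pt "0.19 0.19 0" --yaw '[0,0,0,0,0]'

```text
time: 29.9
ee_pos: [0.352, 0.5997, 0.2105]
orientation: [-0.67, -3.063, -0.004]
wrist_force: [-1.0, -0.7, 0.2]
opening: 0.0604
grip_force: 0.0
```

```bash
python3 - <<'E'
from rig import bot
from h import *
for _ in range(6): p=bot.snapshot('side')
t=bot.snapshot('top');s=bot.observe();print(s['time'],s['ee_pos'],s['joint_velocities'].round(3))
import pickle;pickle.dump({'side':p,'top':t},open('s1.pkl','wb'))
f=lambda a,k:cv2.convertScaleAbs(cv2.resize(a,None,fx=k,fy=k),alpha=1.5)
a=f(p['pixels'][90:190,190:340],2.6);b=f(t['pixels'][130:310,100:300],2)
c=f(p['pixels'][150:350,200:350],1.3)
H=np.zeros((360,800,3),np.uint8);H[:260,:390]=a;H[:,400:800]=b
cv2.imwrite('pics/f.png',H[...,::-1])
E
```

```text
30.25 [0.36038004 0.59154467 0.21239738] [-0.003 -0.001 -0.006 -0.006 -0.001  0.     0.001]
```

View pics/f.png

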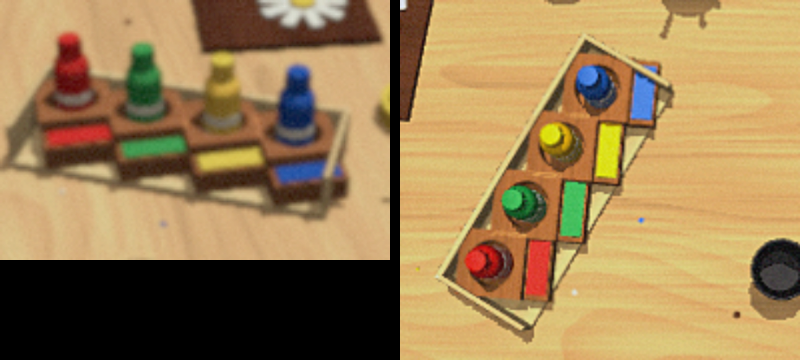

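All four stand upright in wells of their own colour; in the top crop the caps are at (480,263), (515,201), (550,136) and (588,78). A quick number check, then hand in.

```bash
python3 - <<'E'
import pickle
from h import *
from rig import bot
d=pickle.load(open('s1.pkl','rb'));o=pickle.load(open('s0.pkl','rb'));T=d['top']
W=dict(red=(.4616,.3068),green=(.5315,.2666),yellow=(.6009,.2267),blue=(.6697,.1862));ok=True
for k,a in dict(red=(480,263),green=(515,201),yellow=(550,136),blue=(588,78)).items():
    x=plane(T,((a[0]-400)/2+100,a[1]/2+130),.123)[:2];e=np.linalg.norm(x-W[k]);print(k,x,e);ok&=e<.011
for n,s in(('cup',np.s_[240:290,270:315]),('glue',np.s_[262:302,385:430])):
    m=np.abs(T['pixels'][s].astype(int)-o['top']['pixels'][s]).mean();print(n,m);ok&=m<12
print(ok)
if ok: print(bot.job_done())
E
```

```text
red [0.46020435 0.30013613] 0.006808450580613001
green [0.52834668 0.26283693] 0.004909595833655013
yellow [0.60017149 0.22597546] 0.001027462032604949
blue [0.6649848  0.18565202] 0.004746934983129802
cup 3.546074074074074
glue 2.810925925925926
True
the job is handed in; nothing more can be done
None
```

All four paint bottles stand upright in the wells of their own colour, the glue bottle and rinse cup were not moved, and the job is handed in at about 30 s on the robot's clock; the hand-in call gave no verdict.

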